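# Nudge the carrier tray home on the shaker's locating pins

## Task

The carrier tray of the small bench shaker lies crooked on the deck, its near end riding on top of the two locating pins. Nudge it sideways across the deck with your fingertips, using the low stop rail along the far edge to square it, until both of its holes drop over the pins and it lies flat and fully home. Only push it, never lift it or let it leave the deck; leave everything else on the bench where it stands and finish with the robot clear.

Things in the scene. Friction and masses are not known exactly. Their poses are not given: they have to be found in the camera images.
- shaker: Fixed bench shaker (mm): white box 240 (x) x 250 (y) x 80 high, flat grey deck on top 80 above the bench; place and yaw vary. Origin: centre of its underside; x away from the robot, z up. On the deck: two steel pins and a low stop rail. A seated tray has its origin at (+30, 0, 80) here and the shaker's yaw.
- tray: Loose aluminium tray, 0.3 to 0.65 kg, 150 (x) x 120 (y) mm, floor 6 thick, upright rim 4 thick all round, its top 24 above the underside; black mat on the far part of the floor. Origin: centre of its underside; x along its length, away from the robot, z up. Starts 18 to 28 too near the robot, up to 42 off sideways, up to 9 degrees askew. Slides at about 1 to 5 N.
- hole_left (a point): Centre of the tray's left (+y) hole, 14 mm dia, through the floor; point at the underside, (-50, +38, 0) in the tray's frame. About 8 above the deck at the start, when the near part of the tray rides on the pin tops (tilt about 4.5 degrees, far bottom edge on the deck); level with the deck (80 above the bench) when seated.
- hole_right (a point): Centre of the tray's right (-y) hole, 14 mm dia; point at the underside, (-50, -38, 0) mm in the tray's frame. Heights as for the left hole.
- far_edge (a point): Middle of the tray's far bottom edge: (+75, 0, 0) in the tray's frame; it stays on the deck.
- pin_left (a point): Top of the left (+y) pin: (-20, +38, 88) mm in the shaker's frame. Fixed steel pin, 10 dia, hemispherical top, 8 above the deck; it stands 2 above the floor of a seated tray.
- pin_right (a point): Top of the right (-y) pin, alike: (-20, -38, 88) mm in the shaker's frame.
- rail (a point): Middle of the top of the near face of the fixed stop rail: (+106, 0, 88) mm in the shaker's frame; aluminium, 8 tall, 8 thick, 220 long along the shaker's y. A tray pushed flush and square against it has the right x for the pins; seated, it has 1 mm of play to the rail.
- beaker: Bystander: glass beaker, 68 dia, 85 tall, standing on the bench to the left of the shaker. Origin: centre of its underside.
- weight: Bystander: steel knobbed calibration weight, 40 dia, 57 tall, on the bench to the left of the shaker. Origin: centre of its underside.
- vial: Bystander: capped vial, 28 dia, 55 tall, on the bench to the right of the shaker. Origin: centre of its underside.
- reagent: Bystander: amber jar, 60 dia, 115 tall, on the bench to the right of the shaker. Origin: centre of its underside.
- tipbox: Bystander: closed white box 85 x 120 x 55 on the bench at the right. Origin: centre of its underside.
- spatula: Bystander: steel spatula, 180 long, lying on the bench at the left. Origin: near its middle.
- stopper: Bystander: rubber stopper, 36 dia, 30 tall, on the bench at the left. Origin: centre of its underside.
Things that resemble listed ones, but are neither listed nor needed, are in the scene too. There is more than one size of the tray; the one meant has the size given above.

How it is judged:
By the outcome, as a careful person would: the job done as asked, in the order asked, and still so for the second after the job is handed in, with the robot touching nothing.
It also fails if it takes over 58 s, if anything falls off the work surface, if the arm or the gripper's body presses on something with over 40 N, if the wrist force passes 120 N, or if a joint passes its speed limit or range.

## Robot

A 6-joint arm with a two-finger parallel gripper is mounted at the origin on the work surface. World frame = base frame: x ahead of the robot, y to its left, z up, the work surface at z = 0. Lengths are in m, angles in rad, forces in N, time in s.
With the tool pointing down it reaches from about 0.2 to 0.875 m from the base axis. Payload 3.4 kg.
Tool frame: the origin (TCP) lies between the finger pads; the fingertips stand 25 mm ahead of it and the grasp point (between the pads) lies 6 mm ahead of it (r.nose_length is the z of the fingertips in the tool frame, in m); z points along the fingers, y is the line along which they close (so a half turn about z gives the same grasp; the last joint's range is limited). The gripper opens to 94 mm and grips with 3 to 60 N. Pads are 16 mm wide; open, the fingers measure 119 mm over their backs; the gripper's body (75 mm by 177 mm) begins 78 mm behind the grasp point.
Start: joints at [1.227, 0.276, 1.505, -0, 1.361, -0.121], TCP at [0.127, 0.561, 0.204] pointing down, gripper open.
Joint ranges: [-2.89, 2.89], [-0.75, 2.08], [0.22, 2.7], [-1.18, 4.32], [0.11, 2.71], [-2.7, 2.7]. Speed limits (rad/s): [2.57, 2.57, 3.14, 3.14, 3.14, 3.14].

## Interface

Orientations are given as a unit quaternion [w, x, y, z].
In Python, from plant import r, gripper_to, inverse_kinematics, vision, models, telemetry gives the robot as it stands. Calls block until the motion is done:
- r.move_to(position, orientation): joint-space move of the TCP to a pose.
- r.move_l(position, rot=None, vel=0.15, guard=None): straight line of the TCP; rot=None keeps the orientation; vel is the mean speed in m/s. With guard (N) it stops when the force on the tool has changed by that much, and returns True; else False.
- r.movej(angles): joint-space move.
- gripper_to(opening, f_grip=None): finger opening in m; f_grip is the grip in N (None keeps the last); returns when the fingers have stopped.
- r.hold(seconds).
- inverse_kinematics(position, orientation): joint angles nearest the present ones, or None.
- vision.snapshot(name): name is "scene" or "side" or "wrist"; returns the picture (480x640x3 uint8, red, green, blue); there is no depth.
- vision.get_calibration(name): a dict with "fx", "fy", "cx", "cy" (pixels), "position" and "orientation" of the camera in the world. Camera axes: x right, y down, z forward; pixel columns grow to the right and rows downward; lengths in m; the calibration is good to about 2 mm. A picture is of the moment at which its call begins: read the wrist's pose just before it. get_calibration takes no time and is no camera call; for the wrist camera it gives the pose at the moment of the call.
A pose or a line that the arm cannot do raises r.PlanningError and nothing moves.
- r.sign_off(): hands the job in; it is judged then, once.
Trained networks look in the newest picture that a camera, given by its name, has taken for a name from the list of things; names that differ only in an ending like _2 or _b are one class to them, and where a whole thing is asked for, a point or a joint stands for the part that bears it (a point fixed in the world has none). Each returns a list of dicts, best first, with "score" (0 to 1); they miss things now and then, are a little off and sometimes report something else, mostly with a low value. They report only what shows in the picture. A call takes as long as a camera call. They do not tell look-alikes from the thing itself.
- models.boxes_of(thing, camera): "at" ([x, y, z] in m, in world coordinates, good to about 4 mm: the middle of the surface that is visible of it).
- models.regions_of(thing, camera): "pixels" (480x640 bool, what is visible of it).
- models.mark_of(thing, camera): "at" ([x, y, z] in m, in world coordinates, good to about 4 mm: a listed point, or the origin of a listed thing).
Readings, each from a call of its own:
- telemetry.current_t(): time.
- telemetry.current_joints(): joint angles.
- telemetry.current_dq(): joint speeds.
- telemetry.current_joint_efforts(): joint torques, N m.
- telemetry.current_ee_pos(): TCP position.
- telemetry.current_tool_rot(): TCP orientation.
- telemetry.current_wrist_force(): force on the tool from outside, world axes, zero at the start.
- telemetry.current_torque(): the same for the moment, N m.
- telemetry.current_opening(): finger opening in m.
- telemetry.current_finger_force(): force on a finger pad.
Only numpy, scipy, OpenCV 4.12 (cv2) and the standard library are available. Lean on these libraries where they do the work, as an engineer would, in place of code of your own. Each camera call takes 0.05 s, during which the arm holds its last target. There are 200 camera calls.

## Working session

There is one attempt and no reset: what is moved stays moved. The work goes in short steps, each a Python script; the robot and the scene stay as the last script left them, time stands still between calls to the robot, and variables do not carry over. Pictures are saved under pics/ and viewed, at most 10 in all, crops included, and the job is handed in when it is done.

```bash
ls; mkdir -p pics
python3 - <<'E'
from plant import r, vision, models, telemetry
import cv2, numpy as np
np.set_printoptions(precision=4,suppress=True)
for c in ["scene","side"]:
    im=vision.snapshot(c); cv2.imwrite(f"pics/{c}0.png",im[:,:,::-1])
    k=vision.get_calibration(c); print(c,k)
    for n in ["shaker","tray","hole_left","hole_right","far_edge","pin_left","pin_right","rail"]:
        print(n,[(round(d["score"],2),np.round(d["at"],4)) for d in models.mark_of(n,c)[:3]])
print(telemetry.current_t(), r.nose_length, telemetry.current_tool_rot())
E
```

```text
pics
scene {'fx': 455.5285423333878, 'fy': 455.5285423333878, 'cx': 321.93665409943543, 'cy': 241.13897870907135, 'position': array([1.1099, 0.3966, 0.8456]), 'orientation': array([-0.1667,  0.4425,  0.8175, -0.3288])}
shaker [(0.67, array([ 0.5483,  0.061 , -0.0006]))]
tray [(0.76, array([ 0.265 , -0.2242, -0.0004])), (0.67, array([ 0.8032, -0.0709, -0.0004])), (0.65, array([0.5511, 0.0431, 0.0818]))]
hole_left [(0.81, array([0.5044, 0.0822, 0.0902])), (0.75, array([ 0.7976, -0.1196, -0.0026])), (0.6, array([0.5566, 0.4173, 0.0011]))]
hole_right [(0.98, array([ 0.2221, -0.3095,  0.0028])), (0.89, array([0.5046, 0.0075, 0.0896])), (0.87, array([ 0.8382, -0.0876, -0.0004]))]
far_edge [(0.97, array([0.6276, 0.0462, 0.0827])), (0.72, array([ 0.7726, -0.0257,  0.0022])), (0.68, array([ 0.359 , -0.1745,  0.0006]))]
pin_left [(0.66, array([0.5305, 0.0999, 0.0896]))]
pin_right [(0.4, array([0.655 , 0.0511, 0.0883]))]
rail [(0.97, array([0.6532, 0.0513, 0.0897]))]
side {'fx': 583.5434686744827, 'fy': 583.5434686744827, 'cx': 315.136120727616, 'cy': 243.37759782736725, 'position': array([-0.1
[... 216 characters left out ...]
37])), (0.62, array([ 0.2619, -0.2318,  0.0027]))]
hole_left [(0.78, array([ 0.8009, -0.1137,  0.0032])), (0.72, array([0.5055, 0.0752, 0.0902])), (0.6, array([ 0.1773, -0.2142, -0.0013]))]
hole_right [(0.98, array([0.5038, 0.0061, 0.0877])), (0.96, array([ 0.8447, -0.0854, -0.0015])), (0.89, array([ 0.2209, -0.3084,  0.0018]))]
far_edge [(0.94, array([ 0.3586, -0.1802, -0.0017])), (0.92, array([0.6346, 0.0469, 0.0823])), (0.64, array([ 0.7729, -0.0261,  0.0002]))]
pin_left [(0.63, array([0.5333, 0.0995, 0.0902])), (0.19, array([0.5068, 0.0062, 0.089 ]))]
pin_right [(0.74, array([0.5205, 0.0211, 0.0865]))]
rail [(0.72, array([0.6525, 0.0512, 0.092 ]))]
0.9 0.025 [0.     0.1112 0.9938 0.0001]
```

View pics/scene0.png

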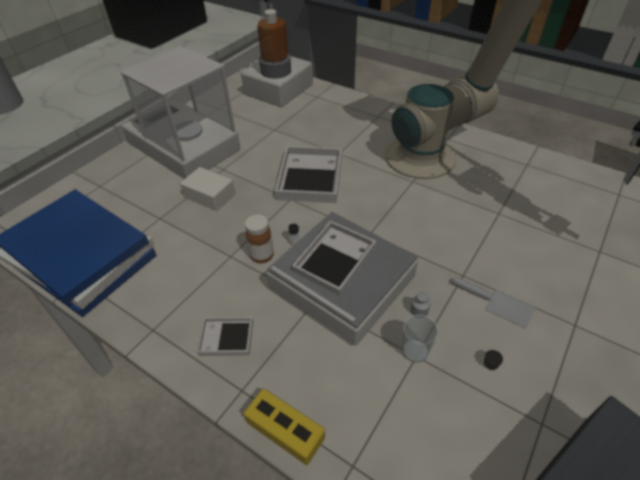

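View pics/side0.png

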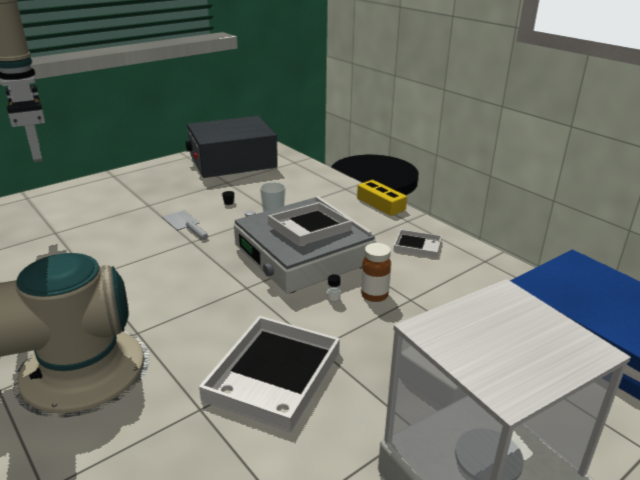

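The scene shows three trays: the mid-size one on the shaker deck at scene (337,255) / side (310,222), a larger one on the bench at scene (308,172) and a smaller one at scene (227,337). I choose the one on the shaker, which rides on the pins, and check it up close with the wrist camera.

```bash
cat > h.py <<'E'
from plant import r, gripper_to, inverse_kinematics, vision, models, telemetry
import cv2, numpy as np
np.set_printoptions(precision=4,suppress=True)
def quat(psi): return np.array([0,-np.sin(psi/2),np.cos(psi/2),0])
SH={"shaker":(0,0,0),"rail":(.106,0,.088),"pin_left":(-.02,.038,.088),"pin_right":(-.02,-.038,.088)}
TR={"tray":(0,0),"hole_left":(-.05,.038),"hole_right":(-.05,-.038),"far_edge":(.075,0)}
def fit(m,w):
    m=np.array(m)[:,:2];w=np.array(w)[:,:2];a=m-m.mean(0);b=w-w.mean(0)
    psi=np.arctan2((a[:,0]*b[:,1]-a[:,1]*b[:,0]).sum(),(a*b).sum())
    R=np.array([[np.cos(psi),-np.sin(psi)],[np.sin(psi),np.cos(psi)]])
    t=w.mean(0)-R@m.mean(0)
    return t,psi,np.linalg.norm(w-(m@R.T+t),axis=1)
def measure(tab,cams,c=(.55,.055),pr=True,snap=True,tol=.1):
    m,w=[],[]
    for cam in cams:
        if snap: vision.snapshot(cam)
        for n in tab:
            for d in models.mark_of(n,cam):
                p=d["at"]
                if d["score"]>.4 and np.hypot(p[0]-c[0],p[1]-c[1])<.12 and (n=="shaker" or p[2]>.07):
                    m.append(tab[n]);w.append(p);break
    while True:
        t,psi,e=fit(m,w)
        if e.max()<.008 or len(m)<4: break
        i=e.argmax();m.pop(i);w.pop(i)
    if pr: print("fit",t,"deg",np.degrees(psi),"res",e)
    return t,psi
class S:  # shaker frame
    def __init__(s,t,psi): s.t=np.array(t);s.psi=psi;s.R=np.array([[np.cos(psi),-np.sin(psi)],[np.sin(psi),np.cos(psi)]])
    def w(s,x,y,z): return np.r_[s.R@[x,y]+s.t,z]
    def inv(s,p): return s.R.T@(np.array(p)[:2]-s.t)
E
python3 - <<'E'
from h import *
s=S((.548,.061),np.radians(-5.3))
gripper_to(0.07)
r.move_to(s.w(-.06,0,.32),quat(s.psi))
im=vision.snapshot("wrist"); cv2.imwrite("pics/w0.png",im[:,:,::-1]); print(vision.get_calibration("wrist"))
sh=measure(SH,["scene","side","wrist"]); tr=measure(TR,["scene","side","wrist"])
print("tray in shaker",S(*sh).inv(tr[0]),np.degrees(tr[1]-sh[1]))
for n in ["reagent","vial","weight","beaker"]: print(n,[(d["score"],d["at"]) for d in models.mark_of(n,"scene")[:1]])
print(telemetry.current_t())
E
```

```text
{'fx': 353.9260835926187, 'fy': 353.9260835926187, 'cx': 313.76312620216237, 'cy': 239.0585820418292, 'position': array([0.4057, 0.0756, 0.5014]), 'orientation': array([0.1074, 0.731 , 0.6667, 0.0983])}
fit [0.5465 0.0596] deg -5.855330583747414 res [0.0036 0.0029 0.0034 0.0029 0.0014 0.001  0.0037 0.0052]
fit [0.5548 0.0446] deg 0.3348730786040014 res [0.0006 0.0016 0.0026 0.0041 0.004  0.0013 0.0037 0.0047 0.0011 0.0033
 0.0046 0.0019]
tray in shaker [ 0.0098 -0.014 ] 6.190203662351415
reagent [(0.65, [0.5816, -0.1526, -0.0001])]
vial [(0.75, [0.495, -0.1184, -0.0025])]
weight [(0.6, [0.5136, 0.2443, 0.0008])]
beaker [(0.64, [0.6125, 0.2813, -0.0014])]
5.45
```

View pics/w0.png

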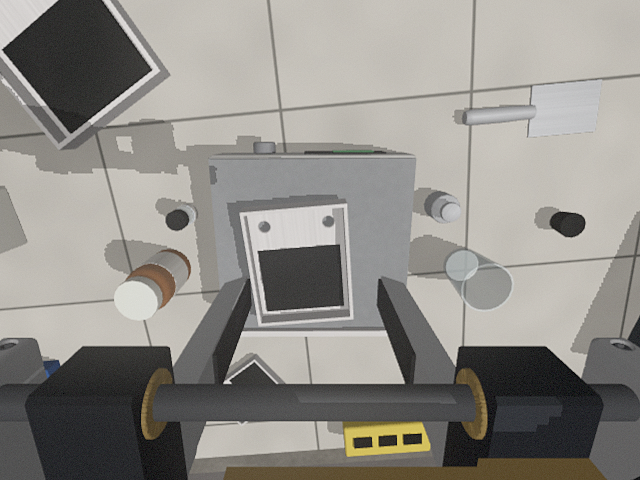

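The wrist view shows the chosen tray on the deck, with its holes at (264,227) and (328,221), mat toward the rail, and the rail at row ~330. It sits about 20 mm short, 14 mm to the right (-y), and 6° CCW. I push it from behind with two spread fingers, flush to the rail.

Run:
```python
from h import *
s=S((.5467,.0598),np.radians(-5.7)); q=quat(s.psi)
gripper_to(0.08)
yc=-.018
r.move_to(s.w(-.105,yc,.18),q)
r.move_l(s.w(-.105,yc,.113),vel=.1)
g0=r.move_l(s.w(-.088,yc,.113),vel=.05,guard=8)
print(g0,telemetry.current_wrist_force())
g=r.move_l(s.w(-.045,yc,.113),vel=.025,guard=12)
p=telemetry.current_ee_pos(); print(g,s.inv(p),p[2],telemetry.current_wrist_force(),telemetry.current_torque())
im=vision.snapshot("wrist"); cv2.imwrite("pics/w1.png",im[:,:,::-1])
tr=measure(TR,["scene","side","wrist"]); print("tray in sh",s.inv(tr[0]),np.degrees(tr[1]-s.psi))
print(telemetry.current_t())
```

```text
False [-0.5475  0.1534 -0.3518]
False [-0.0451 -0.018 ] 0.11299225140455214 [-1.0107  0.1056 -0.7869] [0.0205 0.0125 0.031 ]
fit [0.5576 0.044 ] deg 0.4554637619502357 res [0.0045 0.0023 0.0024 0.0024 0.004  0.0052 0.0004 0.0033 0.0024 0.0021
 0.0044 0.0031]
tray in sh [ 0.0125 -0.0147] 6.1554637619502355
10.4667
```

View pics/w1.png

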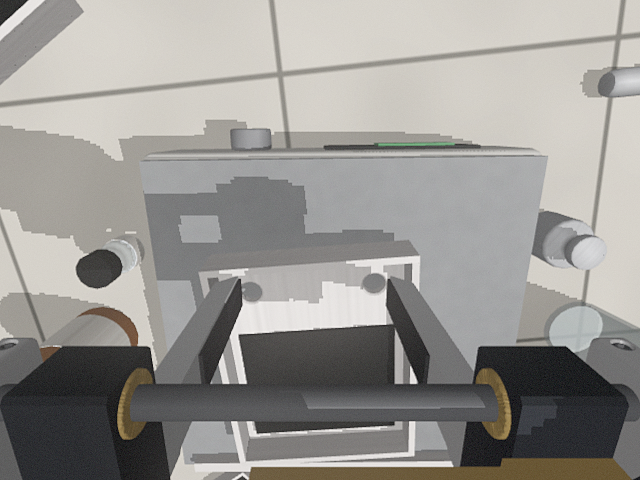

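```bash
cat >> h.py <<'E'
def proj(cam,P,k=None):
    from scipy.spatial.transform import Rotation as Ro
    k=k or vision.get_calibration(cam); R=Ro.from_quat(np.r_[k["orientation"][1:],k["orientation"][0]]).as_matrix()
    c=(np.atleast_2d(P)-k["position"])@R
    return np.c_[k["fx"]*c[:,0]/c[:,2]+k["cx"],k["fy"]*c[:,1]/c[:,2]+k["cy"]]
E
python3 - <<'E'
from h import *
s=S((.5467,.0598),np.radians(-5.7))
p=telemetry.current_ee_pos(); print(p,telemetry.current_joints())
x,y=s.inv(p)
print("tips",proj("wrist",[s.w(x,y+a,.088) for a in(-.04,.04)]))
print("deck near corners",proj("wrist",[s.w(-.12,a,.08) for a in(-.125,.125)]))
print("pins seated holes",proj("wrist",[s.w(-.02,a,.088) for a in(-.038,.038)]))
im=vision.snapshot("side"); x0,y0=210,170
cv2.imwrite("pics/s1.png",cv2.resize(im[y0:y0+130,x0:x0+180,::-1],None,fx=4,fy=4,interpolation=cv2.INTER_CUBIC))
E
```

```text
[0.5002 0.0464 0.113 ] [-0.0462  0.2384  1.7995  0.      1.1036 -1.5175]
tips [[248.6568 270.8193]
 [376.3953 270.7263]]
deck near corners [[129.9697 146.6675]
 [556.0126 146.3768]]
pins seated holes [[281.6391 306.7734]
 [399.1695 306.6863]]
```

View pics/s1.png

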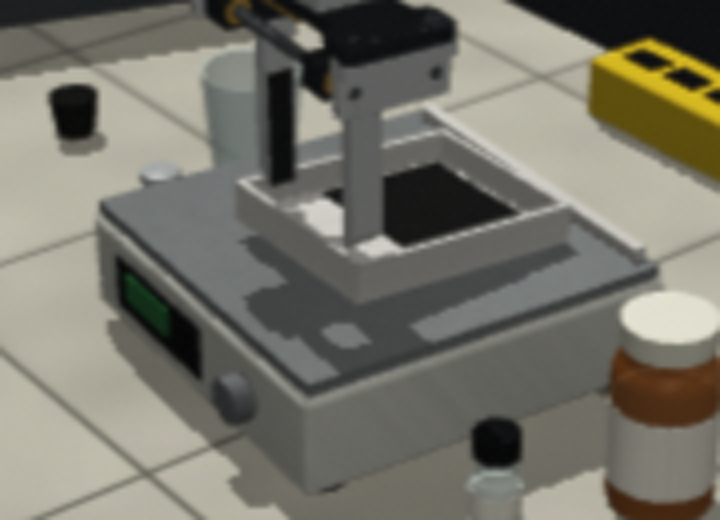

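Run:
```python
from h import *
s=S((.5467,.0598),np.radians(-5.7))
x,y=s.inv(telemetry.current_ee_pos()); print("open",telemetry.current_opening())
for h in(.088,.1,.113,.12):
  print(h,"side R tip outer corners (near,far), L tip",proj("side",[s.w(x-.008,y-.0525,h),s.w(x+.008,y-.0525,h),s.w(x-.008,y+.04,h)]).round(0).tolist(),
   "wrist inner near",proj("wrist",[s.w(x-.008,y-.045,h),s.w(x-.008,y+.045,h)]).round(0).tolist())
for h in(.07,.08,.09): print(h,"side deck corner",proj("side",[s.w(-.12,-.125,h),s.w(.12,-.125,h),s.w(-.12,.125,h)]).round(0).tolist())
```

```text
open 0.0798782901677708
0.088 side R tip outer corners (near,far), L tip [[299.0, 244.0], [305.0, 242.0], [278.0, 227.0]] wrist inner near [[240.0, 259.0], [385.0, 259.0]]
0.1 side R tip outer corners (near,far), L tip [[299.0, 239.0], [305.0, 237.0], [278.0, 222.0]] wrist inner near [[236.0, 266.0], [389.0, 266.0]]
0.113 side R tip outer corners (near,far), L tip [[299.0, 234.0], [305.0, 232.0], [277.0, 217.0]] wrist inner near [[231.0, 274.0], [394.0, 274.0]]
0.12 side R tip outer corners (near,far), L tip [[299.0, 231.0], [305.0, 229.0], [277.0, 214.0]] wrist inner near [[228.0, 279.0], [397.0, 279.0]]
0.07 side deck corner [[285.0, 272.0], [377.0, 241.0], [232.0, 223.0]]
0.08 side deck corner [[285.0, 267.0], [377.0, 237.0], [232.0, 219.0]]
0.09 side deck corner [[284.0, 263.0], [377.0, 233.0], [232.0, 215.0]]
```

The side crop shows the fingertips at (301,231) and (280,216), above the rim at a height of about 0.117 rather than the computed 0.088. So they passed over the rim and the tray did not move. I calibrate the height with a guarded touch on the bare deck.

Run:
```python
from h import *
s=S((.5467,.0598),np.radians(-5.7)); yc=-.018
r.move_l(s.w(-.045,yc,.135),vel=.15)
r.move_l(s.w(-.105,yc,.135),vel=.2)
r.move_l(s.w(-.105,yc,.115),vel=.1)
g=r.move_l(s.w(-.105,yc,.075),vel=.03,guard=4)
p=telemetry.current_ee_pos(); print(g,p,telemetry.current_wrist_force(),telemetry.current_t())
```

```text
True [0.4403 0.0523 0.0785] [0.3008 0.6782 4.1199] 12.725
```

The deck touches at TCP z = 0.0785, so the tips effectively end about at the TCP. I push again at the corrected height.

Run:
```python
from h import *
s=S((.5467,.0598),np.radians(-5.7)); yc=-.018; z=.0865
r.move_l(s.w(-.105,yc,z),vel=.05)
r.move_l(s.w(-.09,yc,z),vel=.05,guard=8)
f0=telemetry.current_wrist_force()
x=-.09;g=False
while x<-.0449 and not g:
    x+=.005; g=r.move_l(s.w(x,yc,z),vel=.025,guard=12)
    print(round(x,3),g,s.inv(telemetry.current_ee_pos()),s.R.T@(telemetry.current_wrist_force()-f0)[:2])
print(telemetry.current_torque())
im=vision.snapshot("wrist"); cv2.imwrite("pics/w2.png",im[:,:,::-1])
tr=measure(TR,["scene","side","wrist"]); print("tray in sh",s.inv(tr[0]),np.degrees(tr[1]-s.psi))
print(telemetry.current_t())
```

```text
-0.085 False [-0.0849 -0.018 ] [0.419  0.7961]
-0.08 False [-0.0798 -0.018 ] [ 0.6669 -0.6411]
-0.075 False [-0.0749 -0.018 ] [ 0.6888 -0.4794]
-0.07 False [-0.0697 -0.018 ] [0.0977 0.7779]
-0.065 False [-0.0643 -0.018 ] [ 0.1119 -0.6824]
-0.06 False [-0.0594 -0.0181] [-0.1971  0.1602]
-0.055 False [-0.0545 -0.0181] [0.7379 0.4993]
-0.05 False [-0.0526 -0.0183] [-4.4056 -0.71  ]
-0.045 True [-0.0531 -0.0184] [ 0.5173 -0.6141]
[-0.0176  0.0445  0.0362]
fit [0.5763 0.0371] deg -5.136959379254966 res [0.0022 0.0008 0.0037 0.0062 0.0027 0.0072 0.0013 0.002  0.0066 0.0009
 0.0035]
tray in sh [ 0.0317 -0.0197] 0.5630406207450344
17.35
```

View pics/w2.png

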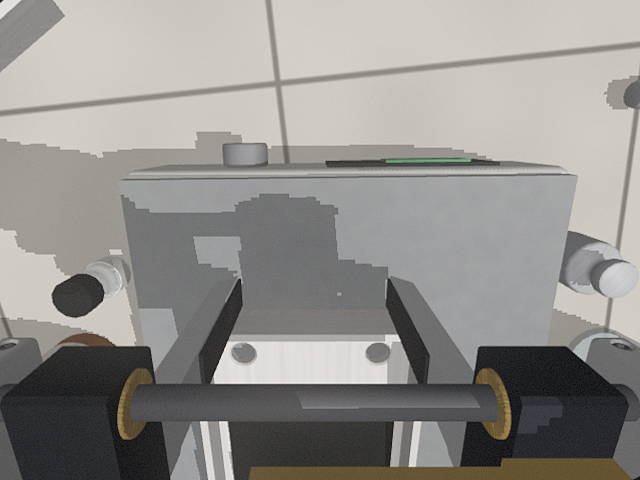

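The tray is flush and square against the rail at x ≈ +31 and y ≈ -20 mm, holes at (244,352) and (377,352). Now I push it sideways (+y) along the rail from its right side.

Run:
```python
from h import *
s=S((.5467,.0598),np.radians(-5.7)); z=.0865; xc=.022
r.move_l(s.w(-.062,-.018,z),vel=.06)
r.move_l(s.w(-.062,-.018,.135),vel=.2)
best=None
for a in(np.pi/2,-np.pi/2):
    q=quat(s.psi+a); j=inverse_kinematics(s.w(xc,-.103,.135),q)
    if j is not None:
        d=np.abs(np.array(j)-telemetry.current_joints()).max(); print(a,np.array(j))
        if best is None or d<best[0]: best=(d,q)
q=best[1]
r.move_to(s.w(xc,-.103,.135),q)
r.move_l(s.w(xc,-.103,z),vel=.1)
r.move_l(s.w(xc,-.092,z),vel=.04,guard=6)
f0=telemetry.current_wrist_force()
y=-.092;g=False
while y<-.0655 and not g:
    y+=.003; g=r.move_l(s.w(xc,y,z),vel=.02,guard=9)
    print(round(y,3),g,s.inv(telemetry.current_ee_pos()),s.R.T@(telemetry.current_wrist_force()-f0)[:2],telemetry.current_wrist_force()[2]-f0[2])
sd=vision.snapshot("side"); cv2.imwrite("pics/s3.png",cv2.resize(sd[170:300,210:390,::-1],None,fx=4,fy=4,interpolation=cv2.INTER_CUBIC))
tr=measure(TR,["scene","side","wrist"]); print("tray in sh",s.inv(tr[0]),np.degrees(tr[1]-s.psi))
for c in("scene","side"):
  for n in("hole_left","hole_right"): print(c,n,[d["at"] for d in models.mark_of(n,c) if abs(d["at"][0]-.53)<.04 and d["at"][2]>.06])
print(telemetry.current_t())
```

```text
-1.5707963267948966 [-0.2044  0.3007  1.6469 -0.      1.194  -0.1049]
-0.089 False [ 0.0219 -0.0892] [ 0.5608 -0.4368] 1.0058531647558453
-0.086 False [ 0.0219 -0.0864] [-1.2814 -3.6   ] 1.829231639216669
-0.083 False [ 0.0219 -0.083 ] [-0.8992 -3.6269] 2.645818925011655
-0.08 False [ 0.0219 -0.0799] [-1.0025 -3.5024] 2.5917993790273512
-0.077 False [ 0.0218 -0.0768] [-2.0946 -2.3563] 3.060198660466178
-0.074 False [ 0.0225 -0.0728] [-0.4826 -0.0129] -0.07826710097674282
-0.071 False [ 0.0221 -0.0705] [0.194  1.4147] 0.08066396051164304
-0.068 False [ 0.0221 -0.068 ] [-0.0208 -0.7568] -0.6228754967488249
-0.065 False [ 0.0225 -0.0672] [ 1.1496 -6.6371] -1.767456528257594
fit [0.5769 0.0588] deg -4.9290978238984495 res [0.0028 0.0026 0.002  0.0005 0.0027 0.0043 0.0016 0.0016 0.0031 0.0036
 0.0055 0.0036]
tray in sh [0.0302 0.002 ] 0.7709021761015504
scene hole_left [[0.533, 0.101, 0.0803]]
scene hole_right [[0.5231, 0.0271, 0.0815]]
side hole_left [[0.5301, 0.0966, 0.0811], [0.5233, 0.0265, 0.0819]]
side hole_right [[0.5253, 0.0258, 0.0802]]
24.05
```

View pics/s3.png

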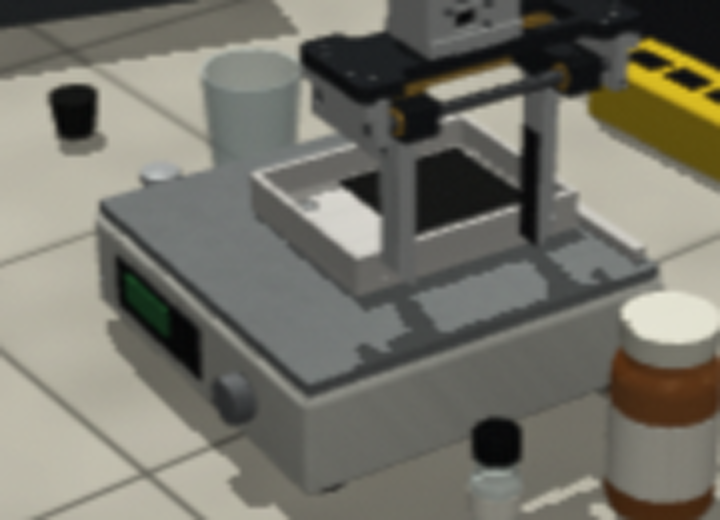

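The side crop shows the tray flat on the deck: its near corner at (362,292) touches the deck with no gap. The holes read z ≈ 0.081, and the force rose where the pins catch. I retract and verify.

Run:
```python
from h import *
s=S((.5467,.0598),np.radians(-5.7)); z=.0865; xc=.022
r.move_l(s.w(xc,-.09,z),vel=.06)
r.move_l(s.w(xc,-.10,.16),vel=.2)
r.move_to(s.w(-.085,0,.26),quat(s.psi-np.pi/2))
im=vision.snapshot("wrist"); sd=vision.snapshot("side")
a=cv2.resize(sd[190:280,230:390],(640,360),interpolation=cv2.INTER_CUBIC)
cv2.imwrite("pics/s4.png",a[:,:,::-1]); cv2.imwrite("pics/w4.png",im[:,:,::-1])
tr=measure(TR,["scene","side","wrist"]); print("tray in sh",s.inv(tr[0]),np.degrees(tr[1]-s.psi))
for c in("scene","side","wrist"):
  for n in("hole_left","hole_right"): print(c,n,[d["at"] for d in models.mark_of(n,c) if abs(d["at"][0]-.53)<.04 and d["at"][2]>.06])
print(telemetry.current_t())
```

```text
fit [0.5762 0.0586] deg -5.656882327476087 res [0.0035 0.0005 0.0029 0.0021 0.0023 0.0051 0.0005 0.0058 0.0026 0.0029]
tray in sh [0.0295 0.0018] 0.043117672523913214
scene hole_left [[0.53, 0.1009, 0.0808]]
scene hole_right [[0.5199, 0.0263, 0.0801]]
side hole_left [[0.5323, 0.0967, 0.0806]]
side hole_right [[0.5227, 0.0263, 0.0789]]
wrist hole_left [[0.5288, 0.1036, 0.0783]]
wrist hole_right [[0.5284, 0.0326, 0.0787]]
27.0333
```

View pics/w4.png

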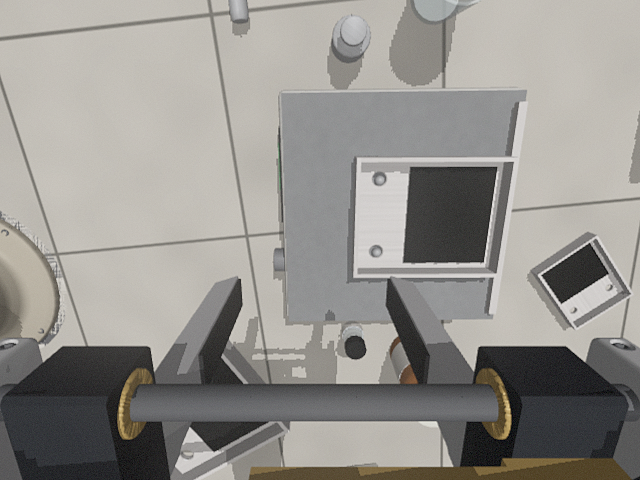

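View pics/s4.png

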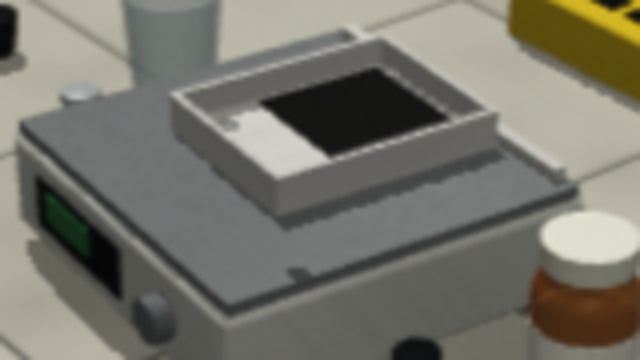

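The wrist view shows both pin domes standing in the holes at (379,179) and (377,251). The tray is square, flush to the rail and flat, the bystanders look undisturbed, and the robot is clear.

```bash
python3 -c "
from plant import r
print(r.sign_off())"
```

```text
the job is handed in; nothing more can be done
None
```

The tray is seated flat with both holes over the pins and square to the rail, and the job is handed in with the robot clear at about 27 s; my first push passed over the rim because the fingertips ride about 26 mm higher than specified, so I touched the bare deck lightly to correct the height.

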